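# Catch, tug and turn over the rivet carrier

## Robot

A 7-joint arm with a two-finger parallel gripper is mounted at the origin on a cart in front of the work surface, level with it; the furniture and walls round the work are solid. World frame = base frame: x ahead of the robot, y to its left, z up, the work surface at z = 0. Lengths are in m, angles in rad, forces in N, time in s.
With the tool pointing down it reaches from about 0.375 to 0.925 m from the base axis. Payload 3.1 kg.
Tool frame: the origin (TCP) lies midway between the tips of the shut fingers; the grasp point (between the pads) lies 19 mm behind it; y points along the fingers, x is the direction in which the jaws open and shut, and the axes are right-handed (so a half turn about y gives the same grasp; the last joint's range is limited). The gripper opens to 85 mm and grips with 20 to 120 N. Pads are 22 mm wide; open, the fingers measure 114 mm over their backs; the gripper's body (76 mm by 85 mm) begins 54 mm behind the grasp point. The pads swing forward as they close: fully open they stand 13 mm farther back than shut.
Start: joints at [1.178, 0.383, 0.044, 1.598, -0.018, 1.161, -0.05], TCP at [0.189, -0.622, 0.231] pointing down, gripper open.
Joint ranges: [-2.61, 2.61], [-0.41, 2.15], [-1.48, 1.57], [0, 2.5], [-1.57, 4.71], [0.05, 1.97], [-2.85, 2.85]. Speed limits (rad/s): [2.79, 2.79, 3.14, 3.14, 3.14, 3.14, 3.14].

## Interface

Orientations are given as a unit quaternion [w, x, y, z].
In Python, from cell import env gives the robot as it stands. Calls block until the motion is done:
- env.move_pose(position, orientation): joint-space move of the TCP to a pose.
- env.move_l(position, rotation=None, speed=0.15, stop_force=None): straight line of the TCP; rotation=None keeps the orientation; speed is the mean speed in m/s. With stop_force (N) it stops when the force on the tool has changed by that much, and returns True; else False.
- env.move_j(angles): joint-space move.
- env.open() and env.grasp(): open the fingers fully, or close them until they stop; the grip force is fixed at half the most.
- env.dwell(seconds).
- env.solve_ik(position, orientation): joint angles nearest the present ones, or None.
- env.get_state(): the state.
- env.camera(name): name is "side" or "top"; returns a dict with "img" (480x640x3 uint8, red, green, blue), "fovy" (degrees; the focal length in pixels is half the picture's height over the tangent of half this angle, whatever the lens; pixels are square), "cx", "cy" (the principal point, pixels), "k1" (the pictures are not rectified: a ray, as slopes to the right and down, at radius r is drawn at 1 + k1 r^2 times it, then the intrinsics apply), "T" (4x4, takes a point from camera to world coordinates). Camera axes: x right, y up, looking along -z (the intrinsics and any distortion apply to the point x, -y, -z); pixel columns grow to the right and rows downward; lengths in m; the calibration is good to about 2 mm. A picture is of the moment at which its call begins. There is no depth.
A pose or a line that the arm cannot do raises env.PlanningError and nothing moves.
- env.finish_job(): hands the job in, once; it reports no verdict.
The state is a dict: "time": time; "joint_pos": joint angles; "qvel": joint speeds; "effort": joint torques, N m; "tcp_pos": TCP position; "tcp_rot": TCP orientation; "contact_force": force on the tool from outside, world axes, zero at the start; "wrist_torque": the same for the moment, N m; "gripper_width": finger opening in m.
Only numpy, scipy, OpenCV 4.12 (cv2) and the standard library are available. Lean on these libraries where they do the work, as an engineer would, in place of code of your own. Each camera call takes 0.05 s, during which the arm holds its last target.

## Task

Press the loose rivet carrier down into its pocket in the swing frame until both sprung catches snap over it, then give it a short firm tug straight up by its knob, without letting it out, to be sure that both catches hold. Only then swing the frame right over by its bar so that it lies upside down on the rests at the other side, letting it down gently (never letting it drop), and let go; leave the carrier caught in it, and leave the tools round about where they are.

Things in the scene. Friction and masses are not known exactly. Their poses are not given: they have to be found in the camera images.
- jig: Turn-over jig screwed to the bench: dark steel plate 176 x 310 x 8 mm, two grey hinge posts 85 mm tall, rest pillars. Origin: centre of the plate's underside. The frame's hinge axis runs along the jig's x axis, 75 mm above the origin; the frame starts on the jig's -y side (robot's right) and ends on its +y side.
- swing_frame (a joint): Aluminium swing frame 120 x 120 mm, 0.9 kg, from 10 mm below to 16 mm above the hinge plane, 20 to 140 mm from the axis. 0 = lying level on the jig's -y side (start), 3.14 = turned over on the +y side; end stops at both. The hinge is stiff (0.6 N m), but the frame still falls if let go while it leans over. Lifting it by the bar takes about 8 N.
- bar (a point): Middle of the frame's round steel bar, 12 mm thick, 120 mm long, parallel to the hinge axis, 185 mm from it and level with it. Arms join its ends to the frame; the free gap between is 39 mm from bar to frame, 96 mm along the bar. It is fixed to the frame but can turn in the fingers. Axes: the jig's at frame 0, turning with the frame.
- seat (a point): Where the carrier's origin lies when it is fully down in the frame's pocket (96 x 96 mm, 22 mm deep); 80 mm from the hinge axis and 69 mm above the bench at frame 0. Its z axis points out of the pocket's mouth (up at the start) and turns with the frame.
- carrier: Loose dark steel carrier, 0.2 to 0.42 kg. Origin: centre of underside. Flange 93 x 93 x 5 mm, block 66 x 85 mm up to z 20 mm, neck 16 mm thick to 28 mm, round knob 24 mm thick from 28 to 52 mm. Starts in the pocket's mouth on the catches' noses, about 16 mm above the seat. Pressed at the knob with about 5 to 10 N it snaps down; caught, it has 2 mm play. It may start a degree off level.
- catch_near: Sprung steel catch in the frame's rail on the jig's -x side, 50 mm long; nose sloped above, flat below, 5 mm over the carrier's flange; gives way outwards, springs back by itself. Origin: middle of the nose's lower edge, 7 mm above the seat. In the tug 3 to 6 N on each catch, beyond the carrier's weight, is right; about 16 N in all would lift the frame.
- catch_far: The same catch in the opposite rail, on the jig's +x side.
- hammer_ball: Ball-peen hammer lying at the back, a bystander, 92 x 312 x 33 mm; origin under its middle.
- punch_3: Steel punch lying to the left, a bystander, 14 x 140 x 14 mm; origin under its middle.
- pliers: Pliers lying to the right, a bystander, 63 x 178 x 12 mm; origin under their middle.
- steel_strip_1: Steel offcut lying behind the jig, a bystander, 20 x 100 x 8 mm; origin under its middle.
- paste_pot: Small white pot with a lid, standing at the back, a bystander, 52 mm wide, 68 mm tall; origin under its middle.
Not all that is in view belongs to the job. What is shaped like the carrier but yellow is not meant.

How it is judged:
On the way, in this order (a step that is already met when the one before it is completed fails the run):
1. the carrier is pressed fully down in the pocket, under both catches (z of carrier in the frame of seat below 0.0015 m and value of joint swing_frame below 0.1 rad), for 0.2 s.
2. the carrier is tugged up against both catches, with at least 1 N on each, and they hold it (z of carrier in the frame of seat between 0.0008 and 0.005 m and contact force between carrier and catch_near above 1 N and contact force between carrier and catch_far above 1 N and contact force between the fingers and carrier above 1 N and value of joint swing_frame below 0.1 rad), for 0.05 s.
3. the frame is turned over to its end stop with the carrier still caught (value of joint swing_frame above 3.05 rad and z of carrier in the frame of seat below 0.005 m), for 0.2 s.
At the end, for the whole second after the job is handed in: The frame lies turned over on its far stop (above 3.05 rad) and the carrier is still caught in its pocket upside down (within 5 mm of its seat in depth, 8 mm in all, its z axis within 0.14 rad of straight down), at rest (all of step 3 and distance between carrier and seat below 0.008 m and angle between carrier's own z axis and vertical above 3 rad and linear speed of carrier below 0.02 m/s); the robot touches nothing.
It fails at once if the frame swings faster than 2.5 rad/s (dropped or flung) (velocity of joint swing_frame above 2.5 rad/s or velocity of joint swing_frame below -2.5 rad/s).
It fails at once if a bystander is pushed more than 30 mm (distance of any of hammer_ball, punch_3, pliers, steel_strip_1, paste_pot from where it was at the start of the episode above 0.03 m).
It also fails if it takes over 58 s, if anything falls off the work surface, if the arm or the gripper's body presses on something with over 40 N, if the wrist force passes 120 N, or if a joint passes its speed limit or range.

## Working session

There is one attempt and no reset: what is moved stays moved. The work goes in short steps, each a Python script; the robot and the scene stay as the last script left them, time stands still between calls to the robot, and variables do not carry over. Pictures are saved under pics/ and viewed, and the job is handed in when it is done.

```bash
ls; mkdir -p pics; python3 - <<'E'
from cell import env
import cv2,numpy as np
for n in("side","top"):
    c=env.camera(n); cv2.imwrite(f"pics/{n}0.png",c["img"][:,:,::-1]); print(n,c["fovy"],c["cx"],c["cy"],c["k1"],np.round(c["T"],3).tolist())
s=env.get_state(); print(s)
E
```

```text
pics
side 45.57555182909838 317.10108906708336 241.1141659693989 -0.147087301337304 [[-0.954, 0.118, -0.276, 0.131], [-0.3, -0.359, 0.884, 1.216], [0.005, 0.926, 0.377, 0.619], [0.0, 0.0, 0.0, 1.0]]
top 47.02431811792044 322.59671632987556 237.0826477868303 -0.09792032020566985 [[-0.015, 0.98, -0.198, 0.216], [-1.0, -0.016, -0.003, -0.047], [-0.006, 0.198, 0.98, 1.634], [0.0, 0.0, 0.0, 1.0]]
{'time': 0.1, 'joint_pos': array([ 1.17825295,  0.3837704 ,  0.04382892,  1.59941628, -0.01789563,
        1.16121825, -0.0498476 ]), 'qvel': array([ 0.00214482, -0.00117022, -0.00078445, -0.00267853,  0.00032828,
        0.00168904, -0.00042036]), 'effort': array([ 2.06868426e-03, -4.34728754e+01,  1.02912493e+00, -2.50454324e+01,
        1.09272340e-02,  5.51597725e-03,  2.13912301e-05]), 'tcp_pos': array([ 0.18857334, -0.62114576,  0.23000189]), 'tcp_rot': array([ 0.56850131, -0.56755657,  0.42183379, -0.42040701]), 'contact_force': array([-0.36265418, -0.30619061,  0.52984537]), 'wrist_torque': array([-0.0317111 , -0.06650651,  0.03642258]), 'gripper_width': 0.0856855433008745}
```

View pics/side0.png

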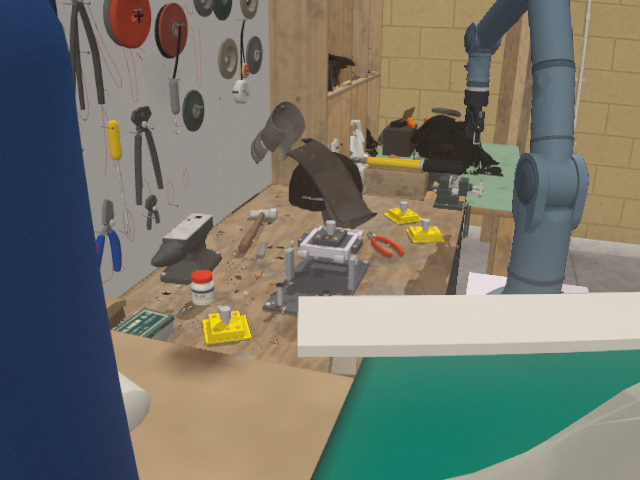

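View pics/top0.png

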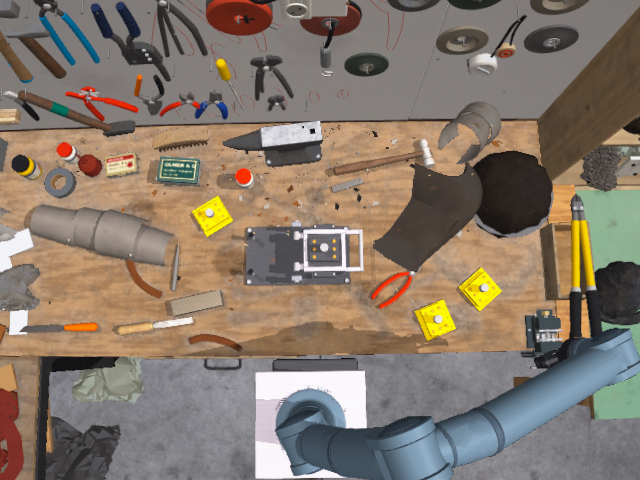

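The top view shows the jig plate at about (298,253), with the frame at (333,248), the knob at (324,247) and the bar at x≈361. In the side view the knob is at (331,228). I'll zoom in next.

```bash
python3 - <<'E'
import cv2
a=cv2.imread("pics/top0.png")[210:300,230:380]; cv2.imwrite("pics/topz.png",cv2.resize(a,None,fx=5,fy=5,interpolation=cv2.INTER_CUBIC))
a=cv2.imread("pics/side0.png")[205:325,250:400]; cv2.imwrite("pics/sidez.png",cv2.resize(a,None,fx=5,fy=5,interpolation=cv2.INTER_CUBIC))
E
```

```text
(no output)
```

View pics/topz.png

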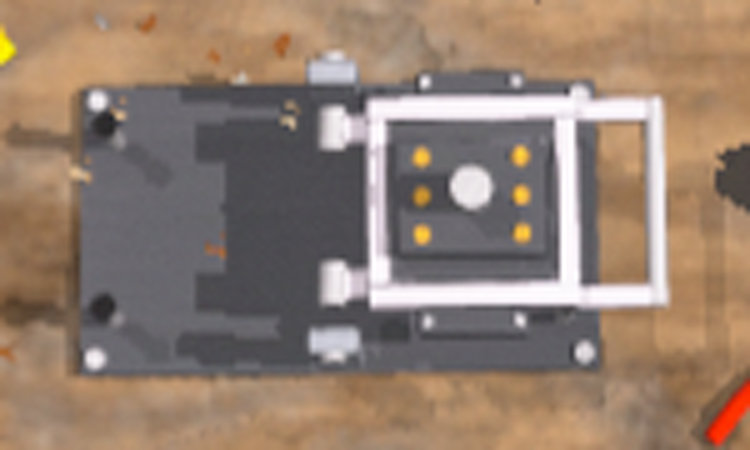

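View pics/sidez.png

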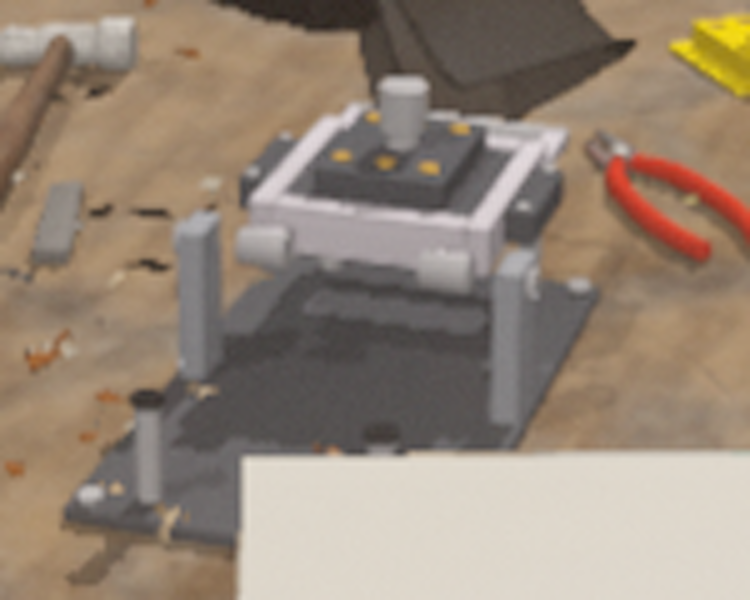

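```bash
cat > h.py <<'E'
import numpy as np, cv2
def K(c):
    f=240/np.tan(np.radians(c["fovy"])/2); return np.array([[f,0,c["cx"]],[0,f,c["cy"]],[0,0,1]])
def ray(c,px):
    k=K(c); d=cv2.undistortPointsIter(np.array([[px]],float),k,np.array([c["k1"],0,0,0,0.]),None,None,(3,50,1e-10))[0,0]
    T=np.array(c["T"]); return T[:3,3],T[:3,:3]@np.array([d[0],-d[1],-1])
def onz(c,px,z):
    o,d=ray(c,px); return o+d*(z-o[2])/d[2]
def proj(c,p):
    T=np.array(c["T"]); q=T[:3,:3].T@(np.asarray(p)-T[:3,3]); u=np.array([q[0],-q[1]])/-q[2]
    u=u*(1+c["k1"]*(u@u)); k=K(c); return k[:2,:2]@u+k[:2,2]
def two(c1,p1,c2,p2):
    A=[];b=[]
    for c,p in((c1,p1),(c2,p2)):
        o,d=ray(c,p); d/=np.linalg.norm(d); M=np.eye(3)-np.outer(d,d); A.append(M); b.append(M@o)
    return np.linalg.lstsq(np.vstack(A),np.hstack(b),rcond=None)[0]
E
python3 - <<'E'
from cell import env
from h import *
t=env.camera("top"); s=env.camera("side")
z=lambda p:(p[0]/5+230-.4,p[1]/5+210-.4)
zs=lambda p:(p[0]/5+250-.4,p[1]/5+205-.4)
for n,p,h in[("c1",(80,88),.008),("c2",(592,80),.008),("c3",(600,368),.008),("c4",(78,372),.008),
 ("bar top-x+",(655,98),.075),("bar x-",(657,303),.075),("bar mid",(657,200),.081),("fr tl",(368,99),.091),("fr bl",(370,306),.091),("fr tr",(578,97),.091),("fr br",(580,306),.091),("knob",(471,187),.137)]:
    print(n,np.round(onz(t,z(p),h),4))
# knob top, two views
print("knob2",two(t,z((471,187)),s,zs((404,84))))
print("c4side",onz(s,zs((66,518)),.008))
E
```

```text
c1 [0.5785 0.1896 0.008 ]
c2 [ 0.5785 -0.1202  0.008 ]
c3 [ 0.4039 -0.1208  0.008 ]
c4 [0.406  0.1887 0.008 ]
bar top-x+ [ 0.5523 -0.1534  0.075 ]
bar x- [ 0.4328 -0.1512  0.075 ]
bar mid [ 0.4914 -0.1524  0.081 ]
fr tl [0.5509 0.012  0.091 ]
fr bl [0.4314 0.0118 0.091 ]
fr tr [ 0.5502 -0.1082  0.091 ]
fr br [ 0.4296 -0.1066  0.091 ]
knob [ 0.4904 -0.0462  0.137 ]
knob2 [ 0.49056607 -0.04621526  0.13604693]
c4side [0.5730044 0.1967081 0.008    ]
```

```bash
cat >> h.py <<'E'
from scipy.spatial.transform import Rotation as R
HX,HY,HZ=.491,.033,.075
def rot(phi,s=1):
    # tool points down tilted by phi toward +y; jaws in y-z plane
    d=np.array([0,np.sin(phi),-np.cos(phi)]); j=s*np.array([0,np.cos(phi),np.sin(phi)])
    q=R.from_matrix(np.c_[j,d,np.cross(j,d)]).as_quat(); return [q[3],q[0],q[1],q[2]],d
def barpt(th): return np.array([HX,HY-.185*np.cos(th),HZ+.185*np.sin(th)])
def barpose(th,phi,s,back=0): 
    q,d=rot(phi,s); return barpt(th)+(.019-back)*d,q
E
python3 - <<'E'
from cell import env
from h import *
lim=np.array([[-2.61,2.61],[-.41,2.15],[-1.48,1.57],[0,2.5],[-1.57,4.71],[.05,1.97],[-2.85,2.85]])
st=env.get_state(); print(R.from_quat(np.roll(st["tcp_rot"],-1)).as_matrix().round(2).tolist())
for s in(1,-1):
    print("s",s); q,_=rot(0,s)
    for z in(.094,.11,.2,.35):
        a=env.solve_ik([.4905,-.046,z],q); print("knob",z,None if a is None else np.round(a,2))
    for p0 in(35,45):
      print("bk",[None if (a:=env.solve_ik(*barpose(t,np.radians(f*p0),s,.09))) is None else np.round(a,2).tolist() for t,f in((0,1),(np.pi,-1))])
      for th in np.radians(range(0,181,30)):
        p,q=barpose(th,np.radians(p0)*(1-2*th/np.pi),s); a=env.solve_ik(p,q)
        print(p0,round(np.degrees(th)),None if a is None else (np.round(a,2).tolist(), np.round(np.minimum(a-lim[:,0],lim[:,1]-a).min(),2)))
E
```

```text
[[0.29, -0.0, 0.96], [-0.96, 0.0, 0.29], [-0.0, -1.0, -0.0]]
s 1
knob 0.094 [ 0.71  0.38 -0.8   2.05  0.36  0.85  1.28]
knob 0.11 [ 0.72  0.35 -0.8   2.04  0.32  0.88  1.31]
knob 0.2 [ 0.72  0.19 -0.77  1.97  0.15  1.04  1.45]
knob 0.35 [ 0.7   0.03 -0.7   1.78  0.02  1.34  1.57]
bk [[1.05, 0.58, -0.59, 1.76, -0.24, 1.2, 2.19], [-0.06, 0.88, -1.08, 1.64, 0.96, 1.76, 0.2]]
35 0 ([0.99, 0.65, -0.58, 1.86, -0.24, 1.02, 2.18], np.float64(0.64))
35 30 ([0.92, 0.39, -0.62, 1.91, -0.19, 1.05, 2.0], np.float64(0.59))
35 60 ([0.77, 0.19, -0.66, 1.93, -0.1, 1.08, 1.73], np.float64(0.57))
35 90 ([0.68, 0.16, -0.89, 1.92, 0.13, 1.12, 1.31], np.float64(0.57))
35 120 ([0.53, 0.38, -1.15, 1.88, 0.54, 1.27, 0.76], np.float64(0.33))
35 150 ([0.23, 0.68, -1.14, 1.81, 0.85, 1.49, 0.37], np.float64(0.34))
35 180 ([0.0, 0.92, -1.02, 1.74, 1.03, 1.63, 0.18], np.float64(0.34))
bk [[1.1, 0.7, -0.59, 1.69, -0.29, 1.3, 2.26], [-0.16, 0.99, -1.06, 1.55, 1.03, 1.94, 0.15]]
45 0 ([1.04, 0.75, -0.6, 1.8, -0.31, 1.12, 2.27], np.float64(0.58))
45 30 ([0.95, 0.44, -0.61, 1.88, -0.27, 1.1, 2.09], np.float64(0.62))
45
[... 1051 characters left out ...]
 0.79, 1.44, -2.73], np.float64(0.12))
35 180 ([-0.6, 0.63, -0.17, 1.77, 0.56, 1.26, -2.65], np.float64(0.2))
bk [[0.78, 0.62, -0.17, 1.7, -0.53, 1.37, -0.69], [-1.19, 0.74, 0.48, 1.61, 0.24, 1.42, -2.41]]
45 0 ([0.74, 0.67, -0.21, 1.81, -0.56, 1.19, -0.67], np.float64(0.69))
45 30 ([0.61, 0.38, -0.2, 1.9, -0.44, 1.14, -0.91], np.float64(0.6))
45 60 ([0.49, 0.16, -0.32, 1.94, -0.23, 1.1, -1.29], np.float64(0.56))
45 90 ([0.53, 0.13, -0.72, 1.93, 0.09, 1.12, -1.8], np.float64(0.54))
45 120 ([0.6, 0.53, -1.33, 1.86, 0.72, 1.41, -2.53], np.float64(0.15))
45 150 ([-1.07, 0.46, 0.48, 1.84, 0.23, 1.2, -2.29], np.float64(0.56))
45 180 ([-1.15, 0.77, 0.48, 1.73, 0.26, 1.25, -2.42], np.float64(0.43))
```

```bash
python3 - <<'E'
from cell import env
from h import *
q,_=rot(0,1)
p=env.get_state()["tcp_pos"]
env.move_l([p[0],p[1],.33],speed=.2)
env.move_pose([.4905,-.046,.25],q)
env.move_l([.4905,-.046,.165],speed=.1)
st=env.get_state(); print(st["time"],st["tcp_pos"],st["joint_pos"].round(2),st["contact_force"])
for n in("side","top"):
    c=env.camera(n); a=c["img"][:,:,::-1]
    a=a[180:310,250:400] if n=="side" else a[200:300,230:380]
    cv2.imwrite(f"pics/{n}1.png",cv2.resize(a,None,fx=4,fy=4,interpolation=cv2.INTER_CUBIC))
E
```

```text
4.175 [ 0.49117563 -0.04594882  0.16563246] [ 0.63  0.23 -0.68  2.    0.17  0.97  1.44] [-0.62975709 -0.03526242 -0.78621059]
```

View pics/side1.png

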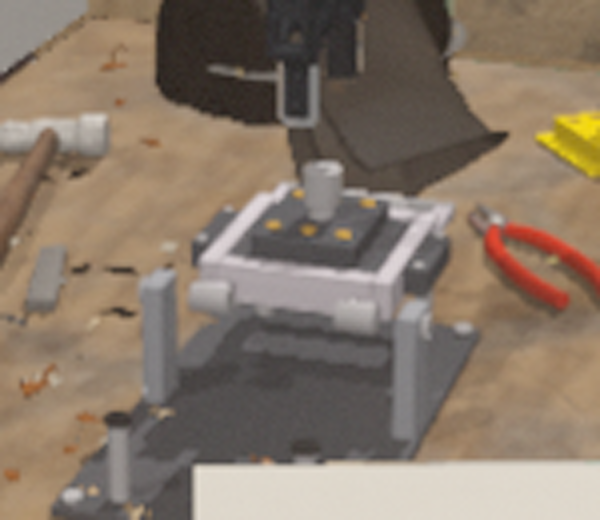

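View pics/top1.png

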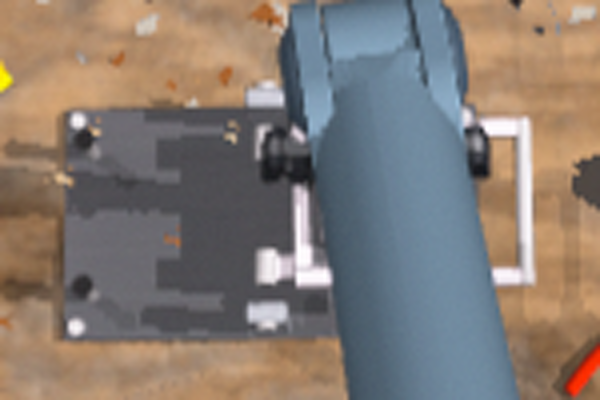

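The fingers straddle the knob in y, and their midpoint at about x=322 in the zoomed crop lines up with the knob at (322,180). The carrier still stands proud in the pocket's mouth. Now I'll grasp and press.

```bash
python3 - <<'E'
from cell import env
from h import *
f=lambda t:(lambda s:print(t,round(s["time"],2),s["tcp_pos"].round(4),s["contact_force"].round(1),s["wrist_torque"].round(2),round(s["gripper_width"],4)))(env.get_state())
x,y=.4900,-.046
r=env.move_l([x,y,.1105],speed=.06,stop_force=6); print(r); f("down")
if not r:
    env.grasp(); f("grasp")
    z=env.get_state()["tcp_pos"][2]
    r=env.move_l([x,y,.101],speed=.02,stop_force=25); f("p1 %s"%r)
E
```

```text
False
down 5.33 [ 0.4904 -0.0459  0.1108] [-0.6 -0.4  0.2] [-0.    0.02 -0.03] 0.0856
grasp 5.93 [ 0.4902 -0.0461  0.1107] [-0.7  0.4  1.3] [-0.02  0.01 -0.  ] 0.0224
p1 False 6.56 [ 0.4898 -0.046   0.1008] [ 0.5  0.1 -0.5] [0.04 0.03 0.03] 0.0225
```

```bash
python3 - <<'E'
from cell import env
from h import *
f=lambda t:(lambda s:print(t,round(s["time"],2),s["tcp_pos"].round(4),s["contact_force"].round(1),s["wrist_torque"].round(2),round(s["gripper_width"],4)))(env.get_state())
x,y=.4900,-.046
for z in np.arange(.0995,.0915,-.0015):
    r=env.move_l([x,y,z],speed=.02,stop_force=18); f("p %s"%r)
    if r: break
c=env.camera("side"); a=c["img"][:,:,::-1]
a=a[180:310,250:400]
cv2.imwrite("pics/side2.png",cv2.resize(a,None,fx=4,fy=4,interpolation=cv2.INTER_CUBIC))
E
```

```text
p False 6.81 [ 0.4894 -0.046   0.099 ] [-0.7  0.6 -1.8] [-0.01 -0.03  0.03] 0.0223
p False 7.06 [ 0.489  -0.046   0.0972] [-0.6 -0.2 -3.5] [ 0.06  0.12 -0.03] 0.0223
p False 7.31 [ 0.4902 -0.046   0.0965] [-0.1 -0.5 -2.3] [ 0.01 -0.05  0.02] 0.022
p False 7.56 [ 0.4909 -0.0461  0.0957] [0.8 0.1 1.6] [-0.01  0.2   0.02] 0.0222
p False 7.81 [ 0.491  -0.0462  0.0955] [-3.1  0.2 12.5] [0.11 0.97 0.04] 0.0223
p False 8.06 [ 0.491  -0.0462  0.0954] [-8.5 -0.8 23. ] [0.15 1.84 0.  ] 0.0225
```

View pics/side2.png

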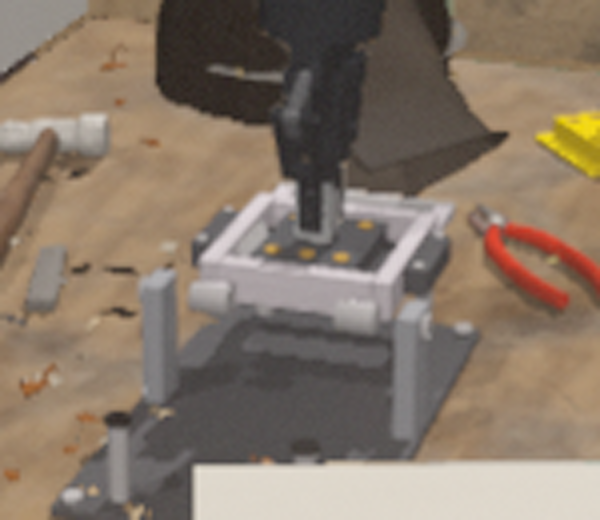

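The block top now sits about level with the frame rails around (320,240), and the carrier has stopped firmly at 23 N. I'll relax the load, then tug in small steps while watching the force.

```bash
python3 - <<'E'
from cell import env
from h import *
f=lambda t:(lambda s:(print(t,round(s["time"],2),s["tcp_pos"].round(4),s["contact_force"].round(1),s["wrist_torque"].round(2),round(s["gripper_width"],4)),s)[1])(env.get_state())
env.dwell(.25); f("hold")
x,y=.491,-.0461
env.move_l([x,y,.093],speed=.02); env.dwell(.2); f("lat")
z=.0945
while z<.105:
    env.move_l([x,y,z],speed=.02); s=f("up %.4f"%z)
    fz=np.mean([env.get_state()["contact_force"][2]]+[(env.dwell(.02),env.get_state()["contact_force"][2])[1] for _ in range(4)])
    print("   fz",round(fz,2))
    if fz<-9.5: break
    z+=.0005 if fz<-2 else .0008
env.dwell(.1); f("end")
E
```

```text
hold 8.36 [ 0.491  -0.0462  0.0954] [-6.8 -0.7 22.5] [0.21 1.8  0.03] 0.0223
lat 8.81 [ 0.491  -0.0462  0.0955] [-6.5 -0.4 18. ] [ 0.2   1.69 -0.01] 0.0221
up 0.0945 9.06 [ 0.4912 -0.0461  0.0955] [-3.3 -0.2  9.1] [0.14 0.85 0.08] 0.0217
   fz 8.92
up 0.0953 9.38 [ 0.4913 -0.0461  0.0956] [-1.4 -1.1  4.7] [0.19 0.49 0.07] 0.0219
   fz 5.23
up 0.0961 9.69 [ 0.491  -0.0461  0.0958] [-0.2 -0.6  1. ] [0.11 0.12 0.05] 0.0217
   fz 0.49
up 0.0969 10.01 [ 0.4904 -0.0461  0.0964] [-0.4  0.7 -3.3] [-0.    0.01  0.03] 0.0221
   fz -2.31
up 0.0974 10.32 [ 0.4906 -0.0461  0.0971] [-0.1 -0.5 -3.4] [0.01 0.06 0.  ] 0.022
   fz -3.49
up 0.0979 10.64 [ 0.4906 -0.0461  0.0975] [ 0.9  0.6 -6.6] [ 0.1  -0.01 -0.  ] 0.0221
   fz -6.25
up 0.0984 10.96 [ 0.4906 -0.0461  0.0977] [  3.1  -0.9 -11.2] [ 0.03 -0.35 -0.01] 0.0218
   fz -11.99
end 11.12 [ 0.4906 -0.0461  0.0978] [  3.1  -0.5 -14.5] [ 0.06 -0.43 -0.03] 0.0224
```

The carrier rose 2.2 mm and stopped with 12–14 N held, so the catches are on. To be sure the load is shared by both catches, I'll keep tugging and shift slightly in x and pitch.

```bash
python3 - <<'E'
from cell import env
from h import *
def f(t):
    F=[];T=[]
    for _ in range(5):
        s=env.get_state();F.append(s["contact_force"]);T.append(s["wrist_torque"]);env.dwell(.03)
    print(t,round(s["time"],2),s["tcp_pos"].round(4),np.mean(F,0).round(1),np.mean(T,0).round(2)); return np.mean(F,0)
q0=R.from_quat(np.roll(rot(0,1)[0],-1))
z=.0984; y=-.0461
for x,p in((.4905,0),(.4898,0),(.4890,0),(.4882,0),(.4895,.012),(.4895,-.012),(.4895,0)):
    r=(R.from_euler("y",p)*q0).as_quat()
    env.move_l([x,y,z],[r[3],r[0],r[1],r[2]],speed=.02)
    F=f((x,p))
    if F[2]<-14.: z-=.0003
    if F[2]>-9: z+=.0003
E
```

```text
(0.4905, 0) 11.51 [ 0.4903 -0.0461  0.0979] [  4.6   0.2 -18.4] [ 0.07 -0.84  0.01]
(0.4898, 0) 11.93 [ 0.4898 -0.0461  0.0979] [  5.   -0.3 -18.8] [ 0.06 -0.87 -0.02]
(0.489, 0) 12.34 [ 0.489  -0.0461  0.0979] [  4.3  -0.2 -16.1] [ 0.06 -0.66 -0.  ]
(0.4882, 0) 12.76 [ 0.4887 -0.0461  0.0978] [  4.6  -0.3 -13.9] [ 0.06 -0.77 -0.02]
(0.4895, 0.012) 13.18 [ 0.4889 -0.0461  0.0978] [-0.9  0.5 -6.5] [ 0.08  0.19 -0.03]
(0.4895, -0.012) 13.59 [ 0.4889 -0.0461  0.0977] [-0.1  0.3 -8.8] [0.1  0.31 0.01]
(0.4895, 0) 14.01 [ 0.4888 -0.0461  0.0978] [-1.6 -0.1 -8.4] [0.07 0.52 0.  ]
```

```bash
python3 - <<'E'
from cell import env
from h import *
def f(t):
    F=[];T=[]
    for _ in range(5):
        s=env.get_state();F.append(s["contact_force"]);T.append(s["wrist_torque"]);env.dwell(.03)
    print(t,round(s["time"],2),s["tcp_pos"].round(4),np.mean(F,0).round(1),np.mean(T,0).round(2)); return np.mean(F,0)
for x,z in((.4892,.0983),(.4889,.0984)):
    env.move_l([x,-.0461,z],speed=.02); f("tug")
for z in (.0968,.0958): env.move_l([.4892,-.0461,z],speed=.03); f(z)
env.open(); f("open")
env.move_l([.4892,-.0461,.17],speed=.15)
for n in("side",):
    c=env.camera(n); a=c["img"][:,:,::-1]; a=a[180:310,250:400]
    cv2.imwrite(f"pics/{n}3.png",cv2.resize(a,None,fx=4,fy=4,interpolation=cv2.INTER_CUBIC))
E
```

```text
tug 14.43 [ 0.4889 -0.0461  0.0979] [  0.    0.2 -13.5] [ 0.11  0.17 -0.03]
tug 14.84 [ 0.4888 -0.0461  0.098 ] [  2.4  -0.1 -19.3] [ 0.1  -0.28  0.  ]
0.0968 15.26 [ 0.4902 -0.0462  0.0978] [-0.5 -0.3 -7.5] [ 0.04  0.24 -0.01]
0.0958 15.68 [ 0.4906 -0.0461  0.0967] [ 0.3 -0.2 -2.7] [-0.    0.03 -0.01]
open 16.48 [ 0.4892 -0.0461  0.0958] [-0.  -0.2  0.1] [-0.01 -0.    0.03]
```

View pics/side3.png

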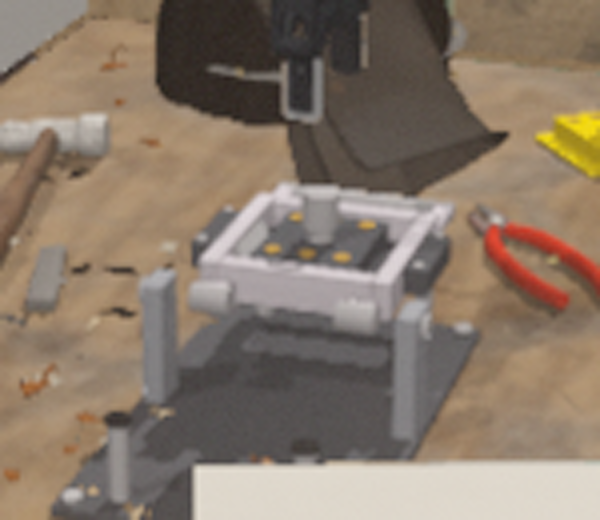

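The carrier sits low and level in the pocket, with the block top below the rails. The dark curved sheet near the bar could get in the way of the approach, so I'll measure it first.

```bash
python3 - <<'E'
from cell import env
from h import *
a=cv2.imread("pics/side0.png")[130:240,270:400]; b=cv2.imread("pics/top0.png")[150:300,350:490]
cv2.imwrite("pics/sh.png",np.hstack([cv2.resize(a,(390*1,330)),cv2.resize(b,(308,330))]))
t=env.camera("top"); s=env.camera("side")
for p,q in(((411,272),(375,213)),((375,247),(347,222)),((480,190),(325,143)),((415,163),(290,148))):
    w=two(t,p,s,q); print(w.round(3),proj(t,w).round(),proj(s,w).round())
cv2.imwrite("pics/top3.png",cv2.resize(t["img"][190:310,330:480,::-1],None,fx=4,fy=4))
E
```

```text
[ 0.427 -0.292  0.082] [411. 271.] [376. 213.]
[ 0.492 -0.193  0.084] [375. 249.] [345. 222.]
[ 0.625 -0.462  0.233] [480. 188.] [327. 143.]
[ 0.687 -0.291  0.252] [415. 164.] [289. 148.]
```

View pics/sh.png

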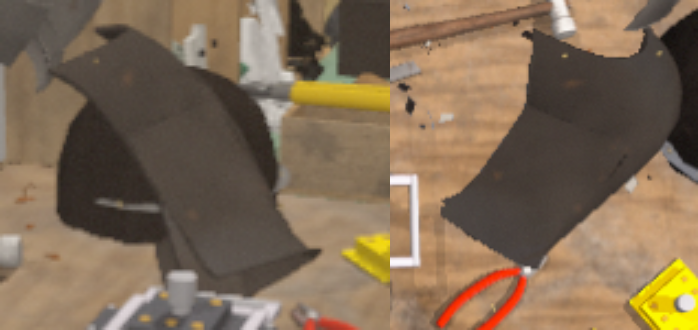

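View pics/top3.png

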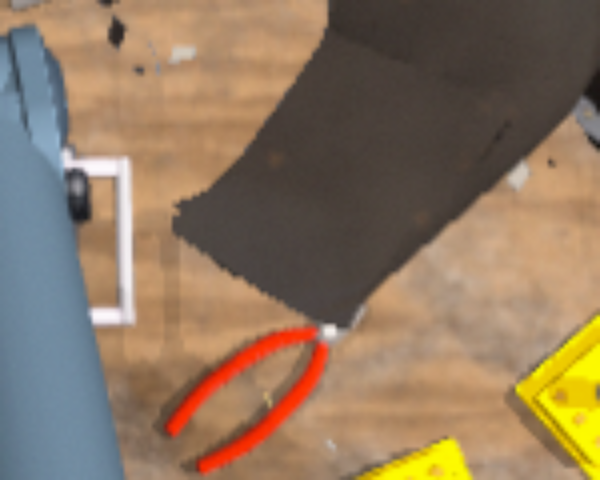

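Two-view triangulation puts the sheet's near corner at (0.492, -0.193, 0.084), only 40 mm from the bar. A steep side approach would hit it. I'll grip the bar nearer its -x end (x≈0.458) with the tool tilted only 24°, which clears both the frame rail and the sheet. First I'll check IK.

```bash
cat >> h.py <<'E'
GX=.458
def bp(th,phi,deep=.012,back=0):
    q,d=rot(phi,1); p=barpt(th)+(deep-back)*d; p[0]=GX; return p,q
def phi_of(th): return np.radians(24+(-38-24)*th/np.pi)
E
python3 - <<'E'
from cell import env
from h import *
lim=np.array([[-2.61,2.61],[-.41,2.15],[-1.48,1.57],[0,2.5],[-1.57,4.71],[.05,1.97],[-2.85,2.85]])
for b in(.13,.08): print(env.solve_ik(*bp(0,phi_of(0),back=b)))
for th in np.radians(range(0,181,20)):
    a=env.solve_ik(*bp(th,phi_of(th))); print(np.degrees(th).round(),None if a is None else (a.round(2).tolist(),np.minimum(a-lim[:,0],lim[:,1]-a).min().round(2)))
print(env.solve_ik(*bp(np.pi,phi_of(np.pi),back=.1)))
E
```

```text
[ 1.06504559  0.37354289 -0.60659076  1.84842749 -0.17449789  1.18274709
  2.12407531]
[ 1.02935958  0.41668638 -0.5995148   1.90654759 -0.16451756  1.0779324
  2.11179223]
0.0 ([0.97, 0.51, -0.59, 1.98, -0.13, 0.91, 2.08], np.float64(0.52))
20.0 ([0.94, 0.34, -0.63, 2.0, -0.1, 0.96, 1.96], np.float64(0.5))
40.0 ([0.88, 0.19, -0.67, 2.01, -0.06, 1.02, 1.82], np.float64(0.49))
60.0 ([0.76, 0.08, -0.7, 2.01, -0.0, 1.07, 1.63], np.float64(0.49))
80.0 ([0.61, 0.04, -0.75, 1.99, 0.1, 1.13, 1.39], np.float64(0.45))
100.0 ([0.42, 0.09, -0.79, 1.97, 0.25, 1.19, 1.09], np.float64(0.5))
120.0 ([0.22, 0.22, -0.82, 1.93, 0.43, 1.27, 0.8], np.float64(0.57))
140.0 ([0.04, 0.4, -0.83, 1.88, 0.6, 1.37, 0.54], np.float64(0.6))
160.0 ([-0.1, 0.59, -0.82, 1.83, 0.74, 1.45, 0.34], np.float64(0.52))
180.0 ([-0.22, 0.76, -0.75, 1.79, 0.84, 1.51, 0.22], np.float64(0.46))
[-0.22401446  0.75400276 -0.88763676  1.65414965  0.81293754  1.70288486
  0.2236215 ]
```

```bash
python3 - <<'E'
from cell import env
from h import *
f=lambda t:(lambda s:print(t,round(s["time"],2),s["tcp_pos"].round(4),s["contact_force"].round(1),s["wrist_torque"].round(2),round(s["gripper_width"],4)))(env.get_state())
env.move_l([.48,-.06,.25],speed=.2)
env.move_pose(*bp(0,phi_of(0),back=.13)); f("back")
p,q=bp(0,phi_of(0),back=.05); r=env.move_l(p,q,speed=.1,stop_force=6); f(r)
for n in("side","top"):
    c=env.camera(n); a=c["img"][:,:,::-1]
    a=a[150:280,280:430] if n=="side" else a[190:310,290:440]
    cv2.imwrite(f"pics/{n}4.png",cv2.resize(a,None,fx=4,fy=4,interpolation=cv2.INTER_CUBIC))
E
```

```text
back 18.56 [ 0.4566 -0.1995  0.1805] [-0.2  1.2  0.7] [-0.33 -0.04 -0.01] 0.0851
False 19.51 [ 0.4586 -0.1679  0.1103] [-0.4 -0.4  0.1] [-0.44  0.    0.03] 0.0854
```

View pics/side4.png

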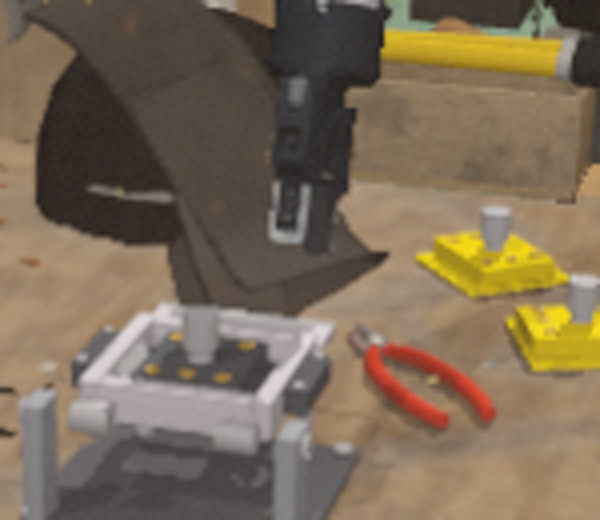

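View pics/top4.png

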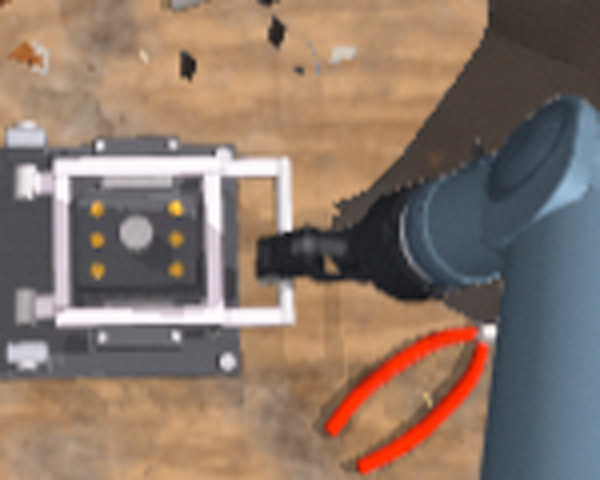

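The inner finger sits over the gap at about (270,255) in the top crop, clear of the arm and of the sheet's edge at (340,210). The carrier is down with the catch nose over its flange, and nothing is touching. I'll go on in.

```bash
python3 - <<'E'
from cell import env
from h import *
f=lambda t:(lambda s:print(t,round(s["time"],2),s["tcp_pos"].round(4),s["contact_force"].round(1),s["wrist_torque"].round(2),round(s["gripper_width"],4)))(env.get_state())
p,q=bp(0,phi_of(0)); r=env.move_l(p,q,speed=.06,stop_force=5); f(r)
for n in("side","top"):
    c=env.camera(n); a=c["img"][:,:,::-1]
    a=a[150:280,280:430] if n=="side" else a[190:310,290:440]
    cv2.imwrite(f"pics/{n}5.png",cv2.resize(a,None,fx=4,fy=4,interpolation=cv2.INTER_CUBIC))
E
```

```text
False 20.59 [ 0.4584 -0.1475  0.0643] [-0.4  0.7 -0.5] [-0.45 -0.01 -0.01] 0.0855
```

View pics/side5.png

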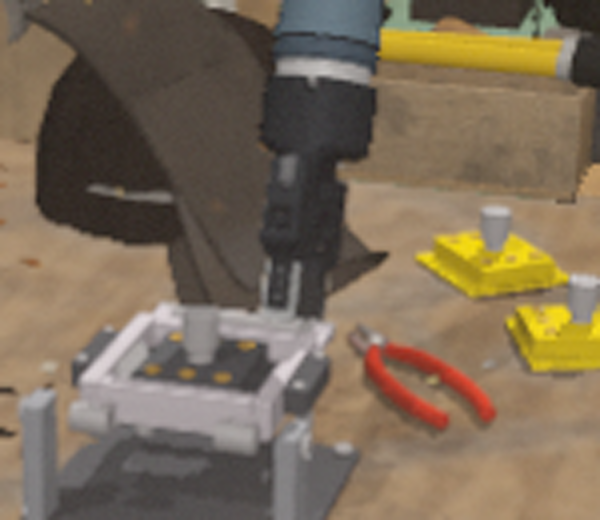

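View pics/top5.png

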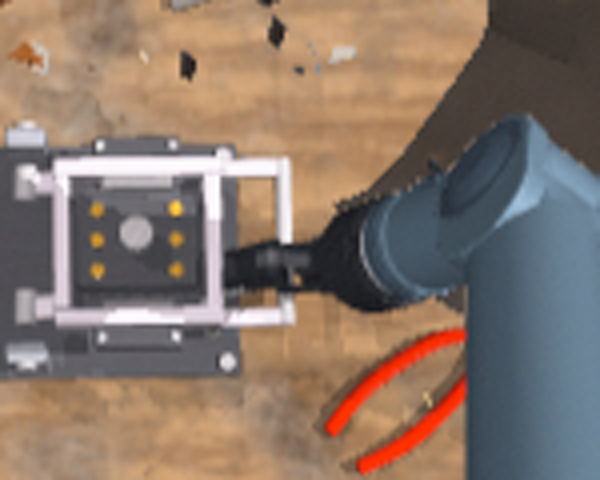

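The fingers straddle the bar at about (288,262), with the inner finger over the gap and rail, and there is no contact force. I'll close on the bar.

```bash
python3 - <<'E'
from cell import env
from h import *
f=lambda t:(lambda s:print(t,round(s["time"],2),s["tcp_pos"].round(4),s["contact_force"].round(1),s["wrist_torque"].round(2),round(s["gripper_width"],4)))(env.get_state())
env.grasp(); f("g"); env.dwell(.2); f("g2")
p,_=bp(0,phi_of(0)); print(p)
E
```

```text
g 21.38 [ 0.458  -0.1472  0.0642] [-0.7 -0.7  1.9] [-0.35  0.12  0.05] 0.0094
g2 21.57 [ 0.458  -0.1472  0.0642] [ 0.  -0.2  3.5] [-0.26  0.23  0.09] 0.0093
[ 0.458      -0.14711916  0.06403745]
```

```bash
python3 - <<'E'
from cell import env
from h import *
f=lambda t:(lambda s:print(t,round(s["time"],2),s["tcp_pos"].round(4),s["contact_force"].round(1),s["wrist_torque"].round(2),round(s["gripper_width"],4)))(env.get_state())
for d in (5,10,18,26):
    th=np.radians(d); p,q=bp(th,phi_of(th)); env.move_l(p,q,speed=.07); f((d,p.round(4)))
for n in("side",):
    c=env.camera(n); a=c["img"][:,:,::-1]
    a=a[150:280,280:430] if n=="side" else a[190:310,290:440]
    cv2.imwrite(f"pics/{n}6.png",cv2.resize(a,None,fx=4,fy=4,interpolation=cv2.INTER_CUBIC))
E
```

```text
(5, array([ 0.458 , -0.1467,  0.08  ])) 21.95 [ 0.458  -0.1469  0.0801] [ 1.7 -0.5 -2.8] [-1.09 -0.19 -0.12] 0.0093
(10, array([ 0.458 , -0.145 ,  0.0959])) 22.32 [ 0.458  -0.1453  0.0964] [ 0.2 -1.1 -2.4] [-0.96 -0.1   0.05] 0.0096
(18, array([ 0.458 , -0.1393,  0.1207])) 22.84 [ 0.458  -0.1398  0.1214] [-0.  -3.2 -1.9] [-1.41 -0.02  0.01] 0.0097
(26, array([ 0.458 , -0.1302,  0.1445])) 23.36 [ 0.458  -0.1311  0.1449] [ 0.6 -6.4 -2.4] [-1.72 -0.01  0.06] 0.0097
```

View pics/side6.png

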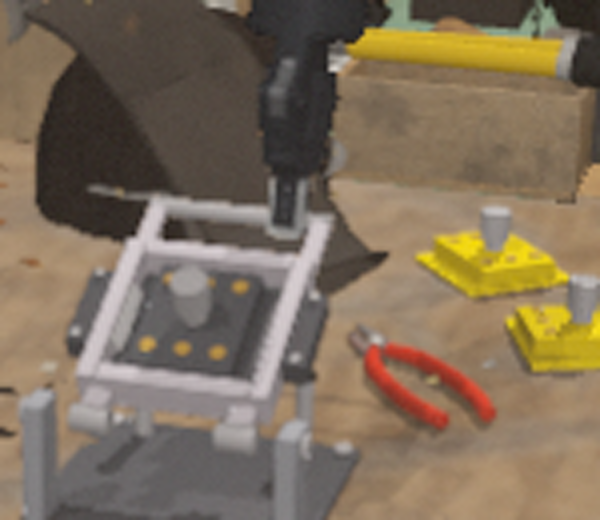

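The frame is rising at about 26° with the bar held at (285,215) and the carrier caught. I'll carry on with force monitoring.

```bash
python3 - <<'E'
from cell import env
from h import *
def f(t):
    s=env.get_state();print(t,round(s["time"],2),s["tcp_pos"].round(4),s["contact_force"].round(1),s["wrist_torque"].round(2),round(s["gripper_width"],4));return s
for d in range(36,127,10):
    th=np.radians(d); p,q=bp(th,phi_of(th)); env.move_l(p,q,speed=.08); s=f((d,p.round(4)))
    if np.linalg.norm(s["contact_force"])>35: print("stop");break
c=env.camera("side"); a=c["img"][:,:,::-1][110:300,230:430]
cv2.imwrite("pics/side7.png",cv2.resize(a,None,fx=3,fy=3,interpolation=cv2.INTER_CUBIC))
E
```

```text
(36, array([ 0.458 , -0.1143,  0.172 ])) 23.96 [ 0.458  -0.1157  0.1729] [-1.2 -6.3  1.5] [-1.57  0.18  0.09] 0.0094
(46, array([ 0.458 , -0.0938,  0.1962])) 24.51 [ 0.4581 -0.0958  0.1974] [-0.5 -6.1  4.5] [-1.84  0.23  0.1 ] 0.0094
(56, array([ 0.458 , -0.0695,  0.2164])) 25.05 [ 0.4581 -0.0717  0.2186] [-2.8 -7.6  8.7] [-1.7   0.53  0.  ] 0.0097
(66, array([ 0.458, -0.042,  0.232])) 25.59 [ 0.4581 -0.0444  0.2348] [-4.  -8.  12.1] [-2.    0.76 -0.01] 0.0095
(76, array([ 0.458 , -0.0122,  0.2425])) 26.13 [ 0.4582 -0.014   0.2466] [-4.5 -6.2 18.3] [-1.83  1.22 -0.02] 0.0095
(86, array([0.458 , 0.0189, 0.2476])) 26.68 [0.4583 0.0194 0.2516] [-4.2 -3.4 16.6] [-1.34  0.93 -0.09] 0.0092
(96, array([0.458 , 0.0504, 0.2471])) 27.22 [0.4584 0.0537 0.2496] [-0.6  0.9  9.2] [-0.08  0.16 -0.07] 0.0095
(106, array([0.458 , 0.0814, 0.2411])) 27.76 [0.4586 0.0858 0.2432] [0.6 1.7 6.6] [ 0.2  -0.32 -0.06] 0.0093
(116, array([0.458 , 0.1108, 0.2297])) 28.3 [0.4586 0.1147 0.2308] [3.7 4.8 3.2] [ 0.78 -0.72  0.17] 0.0093
(126, array([0.458 , 0.1378, 0.2133])) 28.84 [0.4586 0.1405 0.2139] [4.7 4.9 1. ] [ 0.77 -0.88  0.23] 0.0094
```

View pics/side7.png

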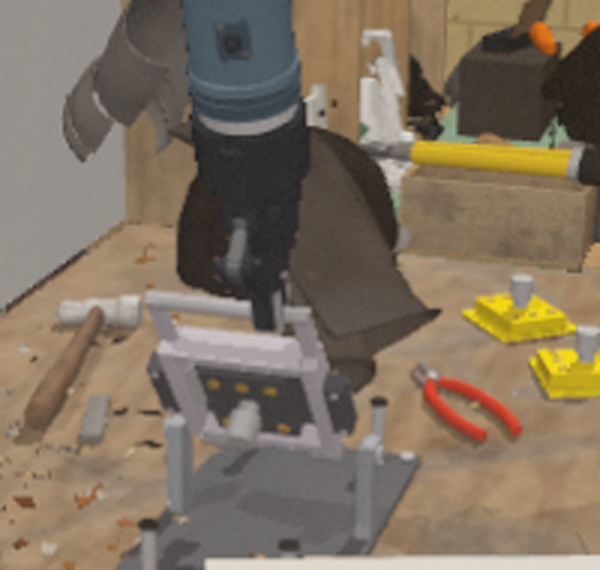

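The frame is past vertical. The carrier's face with its knob at (243,418) now looks toward the camera and is still caught. I'll let the frame down slowly.

```bash
python3 - <<'E'
from cell import env
from h import *
def f(t):
    s=env.get_state();print(t,round(s["time"],2),s["tcp_pos"].round(4),s["contact_force"].round(1),s["wrist_torque"].round(2),round(s["gripper_width"],4));return s
for d in (135,144,153,162,170,175,178,180,181):
    th=np.radians(d); p,q=bp(th,phi_of(th)); r=env.move_l(p,q,speed=.06 if d<165 else .04); s=f((d,p.round(4)))
    if np.linalg.norm(s["contact_force"])>30 : print("stop");break
c=env.camera("side"); a=c["img"][:,:,::-1][150:330,180:400]
cv2.imwrite("pics/side8.png",cv2.resize(a,None,fx=3,fy=3,interpolation=cv2.INTER_CUBIC))
E
```

```text
(135, array([0.458 , 0.1592, 0.1947])) 29.52 [0.4587 0.161  0.195 ] [5.3 4.2 1.6] [ 0.71 -0.95  0.41] 0.0097
(144, array([0.458 , 0.1775, 0.1729])) 30.14 [0.4586 0.1788 0.1726] [ 5.5  4.8 -1. ] [ 0.87 -1.05  0.42] 0.0093
(153, array([0.458 , 0.1921, 0.1485])) 30.77 [0.4587 0.1929 0.1475] [ 4.9  4.1 -1.9] [ 0.98 -1.09  0.58] 0.0095
(162, array([0.458 , 0.2026, 0.122 ])) 31.39 [0.4586 0.203  0.1201] [ 5.1  4.5 -2.5] [ 1.07 -1.15  0.72] 0.0091
(170, array([0.458 , 0.2084, 0.0972])) 32.17 [0.4587 0.2081 0.0955] [ 5.9  3.1 -3.1] [ 0.95 -1.09  0.72] 0.0092
(175, array([0.458 , 0.2102, 0.0814])) 32.73 [0.4587 0.2097 0.08  ] [ 5.9  3.1 -1.9] [ 0.61 -1.1   0.75] 0.0093
(178, array([0.458 , 0.2106, 0.0719])) 33.12 [0.4586 0.2098 0.0696] [ 6.8  1.2 -4.8] [ 1.06 -1.2   0.74] 0.0094
(180, array([0.458 , 0.2106, 0.0655])) 33.42 [0.4586 0.2097 0.0646] [5.3 1.4 1.5] [ 0.35 -0.99  0.68] 0.0088
(181, array([0.458 , 0.2105, 0.0624])) 33.67 [0.4587 0.2096 0.0646] [ 2.6  1.7 11.8] [-1.02 -0.65  0.38] 0.0093
```

View pics/side8.png

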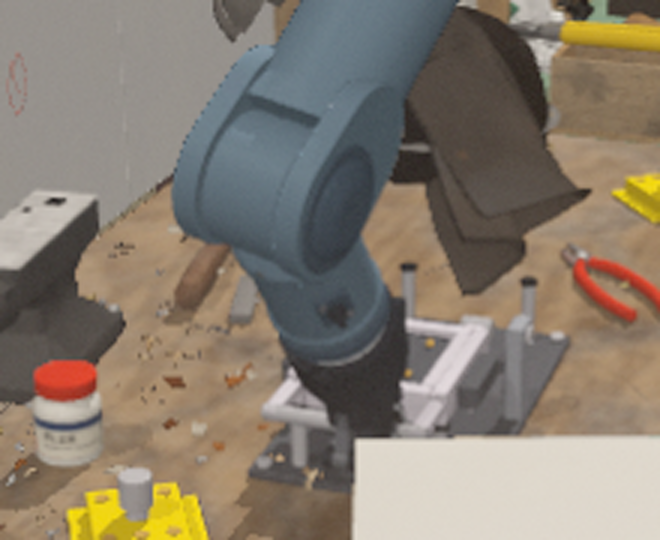

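The frame is level on the rests, with the end-stop reaction at 11.8 N. I'll release and back off.

```bash
python3 - <<'E'
from cell import env
from h import *
def f(t):
    s=env.get_state();print(t,round(s["time"],2),s["tcp_pos"].round(4),s["contact_force"].round(1),s["wrist_torque"].round(2),round(s["gripper_width"],4));return s
ph=phi_of(np.pi)
q,d=rot(ph,1)
p=env.get_state()["tcp_pos"].copy(); p[2]=.0645
env.move_l(p,speed=.02); f("relax")
env.open(); f("open")
env.move_l(p-.12*d,speed=.1); f("back")
p2=p-.12*d; p2[2]+=.1; env.move_l(p2,speed=.2)
env.move_pose([.40,.33,.3],rot(0,1)[0]); f("away")
for n in("side","top"):
    c=env.camera(n); a=c["img"][:,:,::-1]; cv2.imwrite(f"pics/{n}f.png",a)
    a=a[200:330,230:380] if n=="side" else a[190:310,230:380]
    cv2.imwrite(f"pics/{n}9.png",cv2.resize(a,None,fx=4,fy=4,interpolation=cv2.INTER_CUBIC))
E
```

```text
relax 34.0 [0.4586 0.2096 0.0647] [3.5 3.3 5.4] [ 0.11 -0.65  0.45] 0.0096
open 34.72 [0.4586 0.2096 0.0645] [-0.3  0.3 -0.2] [ 0.61 -0.03  0.  ] 0.0858
back 36.07 [0.4586 0.2825 0.1584] [0.8 0.5 0.2] [ 0.68 -0.04  0.01] 0.0855
away 37.3 [0.4    0.328  0.2986] [ 0.1 -0.1  0.1] [ 0.01 -0.01  0.02] 0.0855
```

View pics/side9.png

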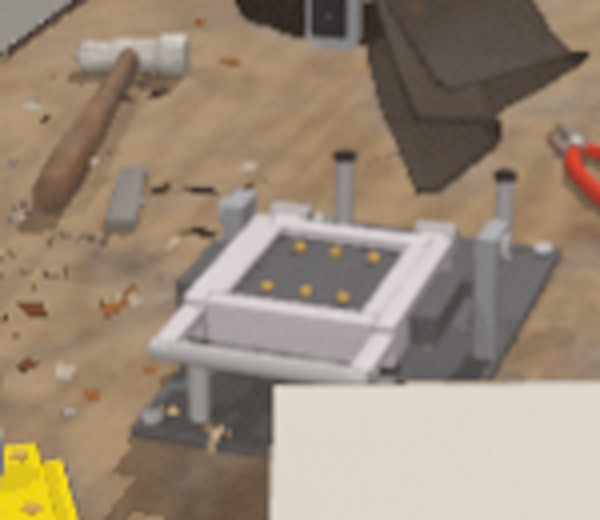

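View pics/topf.png

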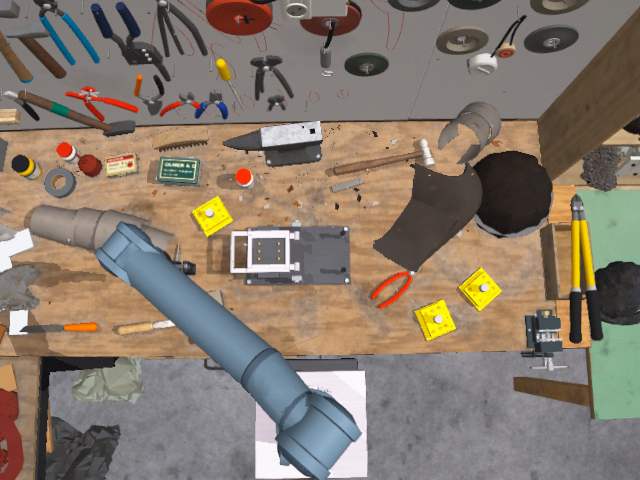

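The frame lies level and upside down on the far rests, with the carrier's underside and its rivets visible in the pocket (top view around (265,250)). The tools and the sheet are where they were, and the arm is clear. Handing in.

```bash
python3 - <<'E'
from cell import env
env.finish_job(); print(env.get_state()["time"])
E
```

```text
the job is handed in; nothing more can be done
the job is handed in; nothing more can be done
```

I pressed the carrier home, tug-tested it, swung the frame over onto the far rests and let go. The job was handed in at about 37 s on the robot's clock; no verdict came back.

- **Press:** I gripped the carrier by its knob and pushed it down about 15 mm. It stopped firmly at about 23 N.
- **Tug:** It rose about 2.2 mm and then held. The steadiest pull was 13.5 N in all, carrier weight included, with no sideways load. I shifted the pull slightly in x and in tilt so that both catches would take load. At moments it reached 18–19 N, above both the intended 3–6 N per catch and the roughly 16 N said to lift the frame. I saw no lift; the tool's height stayed within about 0.2 mm. The force on each catch could not be read separately.
- **Swing:** A dark curved sheet stood about 40 mm from the bar. I therefore gripped the bar off-centre, at x = 0.458, with only a 24° tilt. I swung the frame slowly, with contact forces staying below about 20 N, and let it down until the end stop pushed back with about 12 N. I then eased off, opened the fingers and backed away.
- **Last checks:** In the final pictures the frame lies level and upside down, with the carrier in its pocket. The bystander tools in view look unmoved, but the arm hid the punch from view. The force on the tool was about zero. I judged the final frame angle from the bar height and the pictures only, as there is no direct reading of it.

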